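# Set the grey cups on their trivets by size

### The arm

A 6-joint arm with a two-finger parallel gripper is mounted at the origin on the work surface. World frame = base frame: x ahead of the robot, y to its left, z up, the work surface at z = 0. Lengths are in m, angles in rad, forces in N, time in s.
With the tool pointing down it reaches from about 0.3 to 0.75 m from the base axis. Payload 8.5 kg.
Tool frame: the origin (TCP) lies between the finger pads; the fingertips stand 22 mm ahead of it and the grasp point (between the pads) lies 3 mm ahead of it; z points along the fingers, y is the line along which they close (so a half turn about z gives the same grasp; the last joint's range is limited). The gripper opens to 85 mm and grips with 20 to 120 N. Pads are 22 mm wide; open, the fingers measure 114 mm over their backs; the gripper's body (76 mm by 85 mm) begins 54 mm behind the grasp point. The pads swing forward as they close: fully open they stand 13 mm farther back than shut.
Start: joints at [-1.34, 0.381, 1.297, -0, 1.464, -0.215], TCP at [0.237, -0.496, 0.253] pointing down, gripper open.
Joint ranges: [-3.11, 3.11], [-0.89, 2.33], [0.22, 2.48], [-1.42, 4.56], [0.17, 2.85], [-2.88, 2.88]. Speed limits (rad/s): [2.39, 2.39, 3.14, 3.14, 3.14, 3.14].

### API

Orientations are given as a rotation vector (axis times angle).
In Python, from plant import get_state, read_camera, calibration, finish_job gives the robot as it stands. The module is installed in compiled form; this text tells all that it offers.
- The arm moves only by the tool send_rows, never from a script. Its argument "plan" is a list that holds one entry, the list of rows, each a list of 5 numbers: the opening, from 0 (shut) to 1 (fully open), then the shift along the world's x, y, z in m, then the turn about the world's z in degrees. A call has exactly 10 rows; each row shifts and turns the commanded pose from where the row before left it; what a row does not reach is not made up. A row lasts 1/12 s, in which the tool goes at most 41.7 mm and 7.16 degrees, less where a joint would pass 70% of its speed; a pose out of reach is approached as far as the arm can. A call with a gripper value outside its range is refused whole. The fingers move at their own pace and stop on an object; "force" is the grip in N (left out, the last holds). Time passes only in rows, so rows that do not move let the fingers close, or fill a call up. It gives the time, the measured TCP pose, the force, the opening and the grip force at its end, in the units of the state.
- get_state(): the state, without advancing time (a new reading comes with each control period).
- read_camera(name): name is "scene" or "side" or "wrist"; returns (picture, depth): 384x512x3 uint8, blue, green, red; 384x512 float32, m along the optical axis (not along the pixel's ray), 0 where there is no reading.
- calibration(name): a dict with "fx", "fy", "cx", "cy" (pixels), "eye" and "attitude" of the camera in the world; the wrist camera has in their place "tool_from_camera" (4x4, takes a point from camera to tool coordinates, whose origin is the TCP and whose axes are the flange's). Camera axes: x right, y down, z forward; pixel columns grow to the right and rows downward; lengths in m; the calibration is good to about 2 mm. A picture is of the moment at which its call begins: read the wrist's pose just before it. calibration takes no time and is no camera call.
- finish_job(): hands the job in; it is judged then, once.
The state is a dict: "clock": time; "joint_pos": joint angles; "dq": joint speeds; "joint_efforts": joint torques, N m; "ee_pos": TCP position; "ee_rot": TCP orientation; "wrist_force": force on the tool from outside, world axes, zero at the start; "ft_torque": the same for the moment, N m; "opening": opening from 0.0 (shut) to 1.0 (fully open); "finger_force": force on a finger pad.
Only numpy, scipy, OpenCV 4.12 (cv2) and the standard library are available. Lean on these libraries where they do the work, as an engineer would, in place of code of your own. Each camera call takes 0.05 s, during which the arm holds its last target. There are 200 camera calls.

### The job

Pick out the four grey ceramic cups and stand each one upright in the middle of the orange trivet of its own size: the smallest cup on the smallest trivet, the next on the next, and so on up to the largest cup on the largest trivet. Set them down without dropping them, let go of them all, and leave the milk pitcher and the tamper where they stand.

Things in the scene. Friction and masses are not known exactly. Their poses are not given: they have to be found in the camera images.
- cup_small: The smallest of the four matte grey ceramic cups: plain, round, open at the top, no handle, standing upright, 42 mm outside diameter (straight walls above a slightly drawn-in foot 10 mm high, wall 4 mm), 46 mm high. Loose. Origin at the centre of its underside, z up along its axis.
- cup_medium: The second smallest of the four matte grey ceramic cups: plain, round, open at the top, no handle, standing upright, 50 mm outside diameter (straight walls above a slightly drawn-in foot 10 mm high, wall 4 mm), 62 mm high. Loose. Origin at the centre of its underside, z up along its axis.
- cup_large: The second largest of the four matte grey ceramic cups: plain, round, open at the top, no handle, standing upright, 58 mm outside diameter (straight walls above a slightly drawn-in foot 10 mm high, wall 4 mm), 80 mm high. Loose. Origin at the centre of its underside, z up along its axis.
- cup_xlarge: The largest of the four matte grey ceramic cups: plain, round, open at the top, no handle, standing upright, 66 mm outside diameter (straight walls above a slightly drawn-in foot 10 mm high, wall 4 mm), 98 mm high. Loose. Origin at the centre of its underside, z up along its axis.
- trivet_small: The smallest of the four flat round orange silicone trivets, 58 mm in diameter, 8 mm thick; it clings to the shelf and does not move. Origin at the centre of its underside on the shelf, so a cup standing on it has its underside 8 mm above this origin; z up.
- trivet_medium: The second smallest of the four flat round orange silicone trivets, 76 mm in diameter, 8 mm thick; it clings to the shelf and does not move. Origin at the centre of its underside on the shelf, so a cup standing on it has its underside 8 mm above this origin; z up.
- trivet_large: The second largest of the four flat round orange silicone trivets, 94 mm in diameter, 8 mm thick; it clings to the shelf and does not move. Origin at the centre of its underside on the shelf, so a cup standing on it has its underside 8 mm above this origin; z up.
- trivet_xlarge: The largest of the four flat round orange silicone trivets, 112 mm in diameter, 8 mm thick; it clings to the shelf and does not move. Origin at the centre of its underside on the shelf, so a cup standing on it has its underside 8 mm above this origin; z up.
- pitcher: Chrome milk pitcher, loose bystander, standing upright: round, at most 74 mm in diameter, 90 mm high, with a bow handle reaching out to 59 mm from the axis in its own +y and a small spout at -y reaching 40 mm. Origin at the centre of its underside.
- tamper: Wooden-handled tamper, loose bystander, standing on its round steel foot: 52 mm in diameter, 88 mm high. Origin at the centre of its underside. Besides the ten listed things only low ware (under 20 mm high: a filter basket, a ring, a disc) lies in the working area; taller ware stands off at the sides.
Mind the look-alikes: they are no part of the job. What is shaped like the cup_xlarge but green is not meant. Leave any blue look-alike of the cup_small alone.

How it is judged:
At the end, for the whole second after the job is handed in: Each cup stands upright (0.08 rad), still and released on top of the trivet of its own size rank (underside 4 to 12 mm above the trivet's origin), within 12 mm of its centre; pitcher and tamper upright (0.1 rad) within 15 mm of where they started (horizontal distance between cup_small and trivet_small below 0.012 m and z of cup_small in the frame of trivet_small between 0.004 and 0.012 m and angle between each of cup_small, cup_medium, cup_large, cup_xlarge's own z axis and vertical below 0.08 rad and linear speed of each of cup_small, cup_medium, cup_large, cup_xlarge below 0.02 m/s and angular speed of each of cup_small, cup_medium, cup_large, cup_xlarge below 0.2 rad/s and contact force between each of cup_small, cup_medium, cup_large, cup_xlarge and the fingers below 0.05 N and horizontal distance between cup_medium and trivet_medium below 0.012 m and z of cup_medium in the frame of trivet_medium between 0.004 and 0.012 m and horizontal distance between cup_large and trivet_large below 0.012 m and z of cup_large in the frame of trivet_large between 0.004 and 0.012 m and horizontal distance between cup_xlarge and trivet_xlarge below 0.012 m and z of cup_xlarge in the frame of trivet_xlarge between 0.004 and 0.012 m and distance of each of pitcher, tamper from where it was at the start of the episode below 0.015 m and angle between each of pitcher, tamper's own z axis and vertical below 0.1 rad); the robot touches nothing.
It fails at once if the milk pitcher is moved more than 15 mm or tipped (distance of pitcher from where it was at the start of the episode above 0.015 m or angle between pitcher's own z axis and vertical above 0.2 rad).
It fails at once if the tamper is moved more than 15 mm or tipped (distance of tamper from where it was at the start of the episode above 0.015 m or angle between tamper's own z axis and vertical above 0.2 rad).
It fails at once if a grey cup is dropped (falls freely with its underside more than 25 mm above the shelf) ((height (world z) of cup_small above 0.025 m and contact force between cup_small and anything else below 0.02 N) or (height (world z) of cup_medium above 0.025 m and contact force between cup_medium and anything else below 0.02 N) or (height (world z) of cup_large above 0.025 m and contact force between cup_large and anything else below 0.02 N) or (height (world z) of cup_xlarge above 0.025 m and contact force between cup_xlarge and anything else below 0.02 N)).
It also fails if it takes over 107 s, if anything falls off the work surface, if the arm or the gripper's body presses on something with over 40 N, if the wrist force passes 120 N, or if a joint passes its speed limit or range.

## Working session

There is one attempt and no reset: what is moved stays moved. The work goes in short steps, Python scripts to look and compute and a tool call to move; the robot and the scene stay as the last step left them, time stands still between calls to the robot, and variables do not carry over. Pictures are saved under pics/ and viewed, at most 14 in all, crops included, and the job is handed in when it is done.

Besides the shell and the picture viewer there is one more tool, called after "Call:" as name(argument=value, ...), one argument or row to a line, values as JSON. send_rows: Moves the arm, as the interface text tells. Its arguments: {"type":"object","properties":{"plan":{"type":"array"},"force":{"type":"number"}},"required":["plan"]}

```bash
mkdir -p pics; python3 - <<'E'
from plant import *
import cv2,numpy as np
s=get_state();print(s)
for n in("scene","side"):
    p,d=read_camera(n);c=calibration(n);print(n,c)
    np.savez(n+"0.npz",p=p,d=d);cv2.imwrite(f"pics/{n}0.png",p)
print(calibration("wrist"))
E
```

```text
{'clock': 0.0, 'joint_pos': array([-1.34029994e+00,  3.81175429e-01,  1.29827169e+00,  1.94497815e-05,
        1.46356945e+00, -2.15308838e-01]), 'dq': array([ 0.00053138, -0.00152118, -0.00032263, -0.0002669 , -0.00164005,
        0.00014122]), 'joint_efforts': array([-1.91903870e-03, -4.48467886e+01, -2.31282395e+01, -3.41555897e-04,
        4.75445166e-03, -2.84204054e-05]), 'ee_pos': array([ 0.23708829, -0.49598653,  0.25271911]), 'ee_rot': array([-3.06248128e+00, -6.94166717e-01, -1.33821890e-05]), 'wrist_force': array([-0.2987593 ,  0.16363319,  0.96099132]), 'ft_torque': array([-0.06653774, -0.01031417, -0.0313311 ]), 'finger_force': 0.0, 'opening': 0.9984676066900899}
scene {'fx': 444.7932501968268, 'fy': 444.7932501968268, 'cx': 249.5000113861283, 'cy': 197.78860001535247, 'eye': array([ 1.04280062, -0.3473584 ,  0.87516384]), 'attitude': array([-2.38268978, -1.08071393,  0.32863311])}
side {'fx': 352.1688516483709, 'fy': 352.1688516483709, 'cx': 252.190517741737, 'cy': 198.14986827964123, 'eye': array([ 0.44031896, -0.60326561,  0.68058298]), 'attitude': array([-2.36327119,  0.30993647, -0.14441136])}
{'fx': 332.0295129766046, 'fy': 332.0295129766046, 'cx': 255.9963266178594, 'cy': 193.29561955450183, 'tool_from_camera': array([[-8.43401461e-05, -9.63178676e-01, -2.68862105e-01,
         6.81653051e-02],
       [ 9.99999797e-01,  8.84708733e-05, -6.30633267e-04,
         9.51170180e-04],
       [ 6.31198980e-04, -2.68862104e-01,  9.63178473e-01,
        -1.20276078e-01],
       [ 0.00000000e+00,  0.00000000e+00,  0.00000000e+00,
         1.00000000e+00]])}
```

View pics/scene0.png

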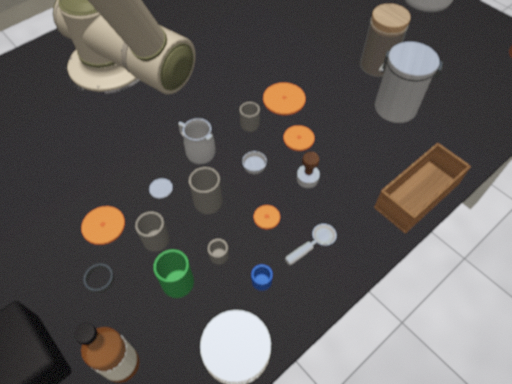

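View pics/side0.png

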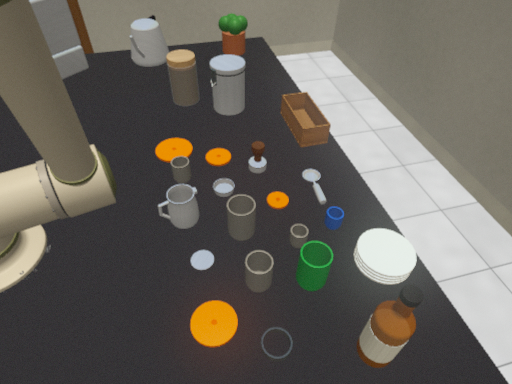

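The scene view shows grey cups at about (250,116), (206,190), (152,231) and (218,250), and trivets at (285,98), (299,138), (267,217) and (103,225). The pitcher is at (198,142) and the tamper at (308,172). The green look-alike is at (174,272) and the blue one at (262,276). The side view agrees.

```bash
cat > h.py <<'E'
from plant import *
import cv2,numpy as np
from scipy.spatial.transform import Rotation as R
from scipy.optimize import least_squares
def cam(n,s=None):
    c=calibration(n)
    if n=="wrist":
        T=np.eye(4);T[:3,:3]=R.from_rotvec(s['ee_rot']).as_matrix();T[:3,3]=s['ee_pos']
        T=T@c['tool_from_camera'];return c,T[:3,:3],T[:3,3]
    return c,R.from_rotvec(c['attitude']).as_matrix(),c['eye']
def rays(c,Rm):
    v,u=np.mgrid[:384,:512]
    return np.stack([(u-c['cx'])/c['fx'],(v-c['cy'])/c['fy'],np.ones(u.shape)],-1)@Rm.T
def cloud(n,d,s=None):
    c,Rm,e=cam(n,s);return e+rays(c,Rm)*d[...,None]
def plane(n,z,s=None):
    c,Rm,e=cam(n,s);r=rays(c,Rm);return e+r*((z-e[2])/r[...,2])[...,None]
def circ(P,r=None):
    x0=[*P.mean(0)]+([] if r else [.03])
    f=lambda q:np.hypot(*(P-q[:2]).T)-(r or q[2])
    return least_squares(f,x0,loss='soft_l1',f_scale=.002).x
E
cat > m.py <<'E'
from h import *
for n in("scene","side"):
    f=np.load(n+"0.npz");p,d=f['p'],f['d'];print(n)
    hsv=cv2.cvtColor(p,cv2.COLOR_BGR2HSV)
    m=cv2.inRange(hsv,(5,200,150),(22,255,255));X=plane(n,.008)
    k,l,st,_=cv2.connectedComponentsWithStats(m)
    for i in range(1,k):
        if st[i,4]>150:
            cn,_=cv2.findContours((l==i).astype(np.uint8),cv2.RETR_EXTERNAL,cv2.CHAIN_APPROX_NONE)
            q=max(cn,key=len)[:,0];q=cv2.convexHull(q)[:,0]
            print(" trivet",st[i,:2]+st[i,2:4]//2,circ(X[q[:,1],q[:,0],:2]).round(4))
    C=cloud(n,d);ok=(d>0)&(C[...,2]>.022)&(C[...,2]<.13)&(C[...,0]>.2)
    ok=cv2.morphologyEx(ok.astype(np.uint8),cv2.MORPH_OPEN,np.ones((2,2)))
    k,l,st,_=cv2.connectedComponentsWithStats(ok)
    for i in range(1,k):
        if st[i,4]<100: continue
        a=l==i;P=C[a];h=np.percentile(P[:,2],98);T=P[P[:,2]>h-.006]
        print(" obj",st[i,:2]+st[i,2:4]//2,st[i,4],"h",h.round(4),"rim",circ(T[:,:2]).round(4),"hsv",np.median(hsv[a],0))
E
python3 m.py
```

```text
scene
 obj [433   4] 227 h 0.0409 rim [0.4257 0.9257 0.0684] hsv [ 18.  10. 124.]
 obj [396  73] 2390 h 0.1487 rim [1.6352 0.4931 1.0282] hsv [ 16.  12. 102.]
 obj [163  74] 680 h 0.1275 rim [ 0.6603 -0.1648  0.4239] hsv [23. 56. 73.]
 obj [251 116] 433 h 0.0635 rim [0.4546 0.1496 0.0225] hsv [20. 28. 80.]
 obj [198 139] 1086 h 0.0915 rim [0.4412 0.0005 0.0312] hsv [ 20.  11. 118.]
 obj [424 186] 2056 h 0.0718 rim [0.867  0.2996 0.0968] hsv [ 14. 140.  98.]
 obj [309 168] 474 h 0.0903 rim [ 0.8861 -0.0812  0.3089] hsv [ 13.   58.5 110. ]
 obj [206 190] 1132 h 0.0995 rim [ 0.5687 -0.0765  0.0307] hsv [20. 28. 80.]
 obj [153 231] 827 h 0.0814 rim [ 0.5704 -0.2214  0.0266] hsv [20. 28. 79.]
 obj [219 251] 264 h 0.048 rim [ 0.6903 -0.1422  0.0188] hsv [20. 27. 86.]
 obj [174 274] 1178 h 0.0996 rim [ 0.683  -0.2442  0.0307] hsv [ 65. 144.  91.]
 obj [263 277] 263 h 0.0479 rim [ 0.7935 -0.1127  0.0186] hsv [109. 174. 126.]
 obj [ 35 343] 4173 h 0.1027 rim [ 0.6351 -0.5268  0.0375] hsv [60. 20. 44.]
 obj [237 347] 3993 h 0.0402 rim [ 0.8628 -0.2388  0.045 ] hsv [108.  14. 241.]
 obj [117 36
[... 872 characters left out ...]
92 201] 573 h 0.1262 rim [ 0.3199 -0.3166  0.311 ] hsv [ 20.  59. 110.]
 obj [179 205] 1126 h 0.0885 rim [ 0.4391 -0.0038  0.031 ] hsv [ 23.  13. 121.]
 obj [242 216] 1045 h 0.0968 rim [ 0.5661 -0.0812  0.0305] hsv [20. 35. 85.]
 obj [336 217] 239 h 0.045 rim [ 0.7908 -0.1176  0.0185] hsv [110. 162. 118.]
 obj [300 235] 250 h 0.0455 rim [ 0.6875 -0.1474  0.0187] hsv [21. 34. 85.]
 obj [387 255] 2356 h 0.0376 rim [ 0.8579 -0.246   0.0454] hsv [ 64.   8. 237.]
 obj [316 265] 1286 h 0.0972 rim [ 0.6793 -0.2491  0.0307] hsv [ 66.  168.5  99. ]
 obj [260 270] 850 h 0.0792 rim [ 0.5673 -0.2264  0.0267] hsv [20. 36. 85.]
 obj [385 341] 1227 h 0.128 rim [ 0.5656 -0.5007  0.1621] hsv [ 23.  41. 138.]
```

```bash
python3 - <<'E'
from h import *
f=np.load("scene0.npz");p,d=f['p'],f['d']
hsv=cv2.cvtColor(p,cv2.COLOR_BGR2HSV)
print(hsv[90,280],hsv[217,262])
m=cv2.inRange(hsv,(3,190,130),(25,255,255));X=plane("scene",.008)
k,l,st,_=cv2.connectedComponentsWithStats(m)
for i in range(1,k):
  if st[i,4]>100:
    cn,_=cv2.findContours((l==i).astype(np.uint8),cv2.RETR_EXTERNAL,cv2.CHAIN_APPROX_NONE)
    q=cv2.convexHull(max(cn,key=len)[:,0])[:,0]
    print(st[i,:2]+st[i,2:4]//2,circ(X[q[:,1],q[:,0],:2]).round(4))
for n,b in(("scene",(295,150,322,190)),("side",(246,140,272,174))):
    f=np.load(n+"0.npz");C=cloud(n,f['d']);a,c,e,g=b;P=C[c:g,a:e].reshape(-1,3)
    for lo,hi in((.012,.025),(.06,.092)):
        T=P[(P[:,2]>lo)&(P[:,2]<hi)];print(n,"tamper",T.min(0).round(3),T.max(0).round(3))
for n,b in(("scene",(175,115,220,165)),("side",(155,180,202,230))):
    f=np.load(n+"0.npz");C=cloud(n,f['d']);a,c,e,g=b;P=C[c:g,a:e].reshape(-1,3);T=P[P[:,2]>.03];print(n,"pit",T.min(0).round(3),T.max(0).round(3))
E
```

```text
[ 15 166 227] [ 15 161 228]
scene tamper [0.645 0.117 0.012] [0.695 0.169 0.025]
scene tamper [0.652 0.125 0.06 ] [0.688 0.159 0.091]
side tamper [0.643 0.113 0.012] [0.694 0.161 0.025]
side tamper [0.651 0.12  0.061] [0.686 0.152 0.088]
scene pit [ 0.384 -0.347  0.03 ] [1.043 0.035 0.875]
side pit [ 0.382 -0.603  0.03 ] [0.478 0.033 0.681]
```

Call:
send_rows(
  plan=[
    [[1,0.015,0.035,0,6.45],[1,0.015,0.035,0,6.45],[1,0.015,0.035,0,6.45],[1,0.015,0.035,0,6.45],[1,0.015,0.035,0,6.45],[1,0.015,0.035,0,6.45],[1,0.015,0.035,0,6.45],[1,0.015,0.035,0,6.45],[1,0.015,0.035,0,6.45],[1,0.015,0.035,0,6.45]],
  ],
  force=30,
)

```text
clock: 0.93
ee_pos: [0.3873, -0.1444, 0.2532]
ee_rot: [-2.215, -2.228, 0.0]
wrist_force: [1.4, -0.9, -0.6]
opening: 1.001
finger_force: 0.0
```

Call:
send_rows(
  plan=[
    [[1,0.037,0,0,0],[1,0.037,0,0,0],[1,0.037,0,0,0],[1,0.037,0,0,0],[1,0.037,0,0,0],[1,0.037,0,0,0],[1,0.037,0,0,0],[1,0.033,0,0,0],[1,0,0,0,0],[1,0,0,0,0]],
  ],
)

```text
clock: 1.77
ee_pos: [0.6799, -0.146, 0.2512]
ee_rot: [-2.218, -2.221, 0.002]
wrist_force: [-0.1, 0.0, 0.4]
opening: 0.998
finger_force: 0.0
```

```bash
cat >w.py <<'E'
from h import *
import sys
s=get_state();p,d=read_camera("wrist")
print(s['clock'],s['ee_pos'].round(4),s['ee_rot'].round(3))
cv2.imwrite(f"pics/{sys.argv[1]}.png",p)
hsv=cv2.cvtColor(p,cv2.COLOR_BGR2HSV)
m=cv2.inRange(hsv,(8,140,130),(22,255,255));X=plane("wrist",.008,s)
k,l,st,_=cv2.connectedComponentsWithStats(m)
for i in range(1,k):
    if st[i,4]>300:
        cn,_=cv2.findContours((l==i).astype(np.uint8),cv2.RETR_EXTERNAL,cv2.CHAIN_APPROX_NONE)
        q=cv2.convexHull(max(cn,key=len)[:,0])[:,0]
        print(" trivet",st[i,:4],circ(X[q[:,1],q[:,0],:2]).round(4))
C=cloud("wrist",d,s);ok=((d>0)&(C[...,2]>.022)&(C[...,2]<.13)).astype(np.uint8)
k,l,st,_=cv2.connectedComponentsWithStats(ok)
for i in range(1,k):
    if st[i,4]<300: continue
    a=l==i;P=C[a];h=np.percentile(P[:,2],98);T=P[P[:,2]>h-.004]
    print(" obj",st[i,:4],"h",h.round(4),"rim",circ(T[:,:2]).round(4),"hsv",np.median(hsv[a],0))
E
python3 w.py w1
```

```text
1.7667 [ 0.6799 -0.146   0.2512] [-2.218e+00 -2.221e+00  2.000e-03]
 trivet [232   0  59  54] [ 0.6845 -0.003   0.029 ]
 trivet [ 37 244  72  63] [ 0.4572 -0.2884  0.046 ]
 obj [ 0  0 43 58] h 0.0679 rim [0.4288 0.0016 0.0423] hsv [15. 16. 88.]
 obj [ 73  56 104  86] h 0.0985 rim [ 0.5672 -0.0781  0.0307] hsv [18. 33. 64.]
 obj [344 117  49  44] h 0.0467 rim [ 0.7911 -0.1142  0.0187] hsv [110. 180.  96.]
 obj [244 146  41  43] h 0.0468 rim [ 0.6878 -0.1439  0.0187] hsv [ 18.   35.  144.5]
 obj [357 194 122 103] h 0.038 rim [ 0.8673 -0.2278  0.0394] hsv [ 90.   2. 251.]
 obj [111 210  72  69] h 0.0804 rim [ 0.5685 -0.2228  0.0267] hsv [17. 36. 68.]
 obj [222 226  70  93] h 0.0982 rim [ 0.6804 -0.2454  0.0307] hsv [ 64. 142.  78.]
```

View pics/w1.png

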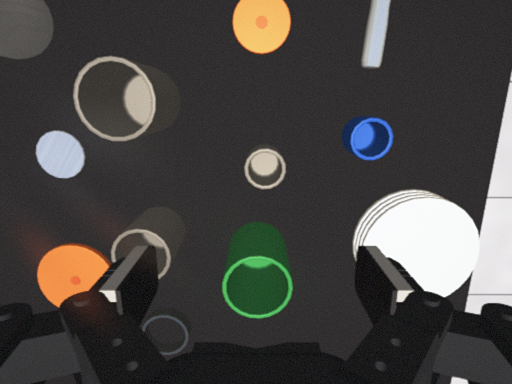

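The wrist view shows the small cup at (265,168), green at (257,287), blue at (368,138) and the small trivet at (262,22). The fingers close along world x, and all the positions agree with the other cameras. I'm grasping the small cup now.

Call:
send_rows(
  plan=[
    [[0.75,0.008,0.002,-0.02,0],[0.75,0,0,-0.03,0],[0.75,0,0,-0.03,0],[0.75,0,0,-0.03,0],[0.75,0,0,-0.03,0],[0.75,0,0,-0.025,0],[0.75,0,0,-0.02,0],[0.75,0,0,-0.015,0],[0.75,0,0,-0.011,0],[0.75,0,0,0,0]],
  ],
)

```text
clock: 2.65
ee_pos: [0.6855, -0.1441, 0.0408]
ee_rot: [-2.219, -2.219, 0.002]
wrist_force: [0.4, 0.2, -0.6]
opening: 0.755
finger_force: 0.0
```

Call:
send_rows(
  plan=[
    [[0.3,0,0,0,0],[0.2,0,0,0,0],[0.2,0,0,0,0],[0.2,0,0,0,0],[0.2,0,0,0,0],[0.2,0,0,0,0],[0.2,0,0,0,0],[0.2,0,0,0,0],[0.2,0,0,0,0],[0.2,0,0,0,0]],
  ],
)

```text
clock: 3.48
ee_pos: [0.6877, -0.1445, 0.0442]
ee_rot: [2.219, 2.221, 0.001]
wrist_force: [-1.6, -0.3, 7.2]
opening: 0.481
finger_force: 31.0
```

Call:
send_rows(
  plan=[
    [[0.2,0,0,0.01,0],[0.2,0,0,0.02,0],[0.2,0,0.015,0.02,0],[0.2,0,0.025,0,0],[0.2,0,0.03,0,0],[0.2,-0.001,0.03,0,0],[0.2,-0.001,0.025,0,0],[0.2,-0.001,0.015,0,0],[0.2,0,0.001,0,0],[0.2,0,0,0,0]],
  ],
)

```text
clock: 4.32
ee_pos: [0.6843, -0.003, 0.0927]
ee_rot: [2.219, 2.223, 0.0]
wrist_force: [-0.4, -0.9, -1.1]
opening: 0.477
finger_force: 30.7
```

```bash
python3 w.py w2
```

```text
4.3167 [ 0.6843 -0.003   0.0927] [2.219 2.223 0.   ]
 trivet [212 163  89  63] [ 0.6846 -0.0019  0.0289]
 obj [  0 200 446 184] h 0.1294 rim [ 0.6846 -0.0393  0.056 ] hsv [20. 28. 81.]
```

View pics/w2.png

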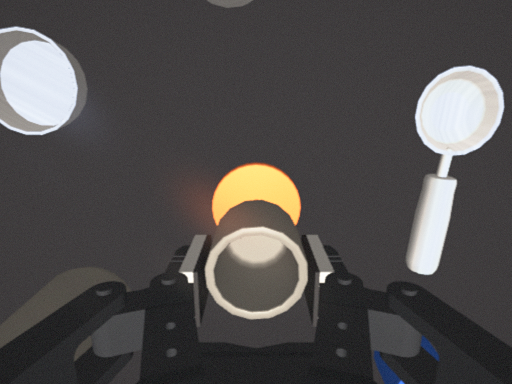

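The small cup is held squarely over the small trivet, with the rim at (256,272). Lowering it.

Call:
send_rows(
  plan=[
    [[0.2,0,0,-0.01,0],[0.2,0,0,-0.01,0],[0.2,0,0,-0.008,0],[0.2,0,0,-0.005,0],[0.2,0,0,-0.003,0],[0.2,0,0,-0.002,0],[0.2,0,0,-0.001,0],[0.2,0,0,0,0],[0.2,0,0,0,0],[0.2,0,0,0,0]],
  ],
)

```text
clock: 5.2
ee_pos: [0.6843, -0.0032, 0.0538]
ee_rot: [2.22, 2.222, 0.001]
wrist_force: [0.1, -0.6, -0.2]
opening: 0.486
finger_force: 30.7
```

Call:
send_rows(
  plan=[
    [[0.2,0,0,-0.001,0],[0.2,0,0,-0.001,0],[0.2,0,0,-0.001,0],[0.2,0,0,0,0],[0.55,0,0,0,0],[0.65,0,0,0,0],[0.75,0,0,0,0],[0.75,0,0,0,0],[0.75,0,0,0,0],[0.75,0,0,0,0]],
  ],
)

```text
clock: 6.03
ee_pos: [0.6841, -0.0032, 0.0502]
ee_rot: [-2.221, -2.222, 0.0]
wrist_force: [-0.3, 0.6, 0.9]
opening: 0.747
finger_force: 0.0
```

Call:
send_rows(
  plan=[
    [[0.75,0,0,0.01,0],[0.75,0,0,0.02,0],[0.75,0,0,0.03,0],[0.75,0,0,0.04,0],[0.75,0,0,0.04,0],[1,-0.02,0,0.035,0],[1,-0.03,0,0,0],[1,-0.03,0,0,0],[1,-0.03,0,0,0],[1,-0.007,0,0,0]],
  ],
)

```text
clock: 6.87
ee_pos: [0.5636, -0.0028, 0.2266]
ee_rot: [-2.22, -2.222, 0.001]
wrist_force: [0.3, 0.4, 0.0]
opening: 0.998
finger_force: 0.0
```

```bash
python3 w.py w3
```

```text
6.8667 [ 0.5636 -0.0028  0.2266] [-2.220e+00 -2.222e+00  1.000e-03]
 trivet [343 140  55  56] [ 0.6833 -0.0021  0.0291]
 obj [82  0 76 33] h 0.0627 rim [0.4529 0.1479 0.0229] hsv [19. 33. 79.]
 obj [347   0  79  42] h 0.0869 rim [0.6688 0.1531 0.0242] hsv [103.  17. 239.]
 obj [ 44 133 123  92] h 0.0903 rim [ 0.4397 -0.0008  0.0313] hsv [ 15.  12. 132.]
 obj [356 151  56  49] h 0.0546 rim [ 0.6838 -0.0026  0.0187] hsv [19. 32. 90.]
 obj [220 212  79  99] h 0.0983 rim [ 0.5665 -0.0772  0.0306] hsv [18. 32. 91.]
 obj [446 255  54  46] h 0.0464 rim [ 0.7906 -0.1137  0.0187] hsv [110. 179. 114.]
 obj [239 334  41  14] h 0.0417 rim [-17.7099 209.216  210.2073] hsv [18. 31. 85.]
```

Call:
send_rows(
  plan=[
    [[1,-0.02,0.03,0,0],[1,-0.02,0.03,0,0],[1,-0.02,0.03,0,0],[1,-0.02,0.03,0,0],[1,-0.02,0.02,0,0],[1,-0.01,0.01,0,0],[1,0,0,0,0],[1,0,0,0,0],[1,0,0,0,0],[1,0,0,0,0]],
  ],
)

```text
clock: 7.75
ee_pos: [0.4583, 0.1459, 0.2253]
ee_rot: [2.222, 2.22, 0.0]
wrist_force: [0.2, 0.2, -0.3]
opening: 1.001
finger_force: 0.0
```

```bash
python3 w.py w4
```

```text
7.75 [0.4583 0.1459 0.2253] [2.222 2.22  0.   ]
 trivet [179   0 121  92] [0.4434 0.2781 0.056 ]
 trivet [328  61  79  81] [0.5671 0.2119 0.0382]
 trivet [425 270  53  24] [0.6827 0.0024 0.0277]
 obj [221 144  56  61] h 0.0627 rim [0.4522 0.1486 0.0227] hsv [ 19.  33. 118.]
 obj [441 150  71  61] h 0.0877 rim [0.6729 0.143  0.0152] hsv [ 12. 123. 118.]
 obj [178 271 100  77] h 0.0898 rim [ 0.4394 -0.0024  0.0331] hsv [ 17.  16. 130.]
 obj [443 285  45  30] h 0.0539 rim [ 0.6851 -0.0044  0.0215] hsv [18. 32. 79.]
 obj [322 334  41  27] h 0.0539 rim [-55.8601 121.1237 133.6604] hsv [18. 31. 79.]
```

Call:
send_rows(
  plan=[
    [[0.8,-0.006,0.003,-0.02,0],[0.8,0,0,-0.03,0],[0.8,0,0,-0.03,0],[0.8,0,0,-0.03,0],[0.8,0,0,-0.025,0],[0.8,0,0,-0.02,0],[0.8,0,0,-0.014,0],[0.8,0,0,-0.006,0],[0.8,0,0,0,0],[0.8,0,0,0,0]],
  ],
)

```text
clock: 8.63
ee_pos: [0.4517, 0.1495, 0.0507]
ee_rot: [2.221, 2.221, 0.001]
wrist_force: [0.1, -0.0, 0.5]
opening: 0.799
finger_force: 0.0
```

Call:
send_rows(
  plan=[
    [[0.5,0,0,0,0],[0.3,0,0,0,0],[0.3,0,0,0,0],[0.3,0,0,0,0],[0.3,0,0,0,0],[0.3,0,0,0,0],[0.3,0,0,0,0],[0.3,0,0,0,0],[0.3,0,0,0,0],[0.3,0,0,0,0]],
  ],
)

```text
clock: 9.47
ee_pos: [0.4518, 0.1498, 0.0514]
ee_rot: [2.219, 2.221, 0.003]
wrist_force: [-1.1, -1.6, 6.2]
opening: 0.575
finger_force: 30.8
```

Call:
send_rows(
  plan=[
    [[0.3,0,0,0.01,0],[0.3,0,0,0.02,0],[0.3,0.01,0.005,0.02,0],[0.3,0.025,0.013,0,0],[0.3,0.025,0.015,0,0],[0.3,0.025,0.015,0,0],[0.3,0.02,0.01,0,0],[0.3,0.01,0.005,0,0],[0.3,0,0,0,0],[0.3,0,0,0,0]],
  ],
)

```text
clock: 10.3
ee_pos: [0.5657, 0.2128, 0.1001]
ee_rot: [-2.22, -2.222, 0.001]
wrist_force: [-0.3, -0.4, -1.6]
opening: 0.574
finger_force: 31.7
```

```bash
python3 w.py w5
```

```text
10.3 [0.5657 0.2128 0.1001] [-2.220e+00 -2.222e+00  1.000e-03]
 trivet [  0   3 152 188] [0.4448 0.2781 0.056 ]
 trivet [202 149 114  84] [0.5678 0.2126 0.0378]
 obj [135 191 302 155] h 0.1282 rim [ 0.5632 -0.0683  0.2941] hsv [18. 33. 95.]
```

Call:
send_rows(
  plan=[
    [[0.3,0.001,0,-0.01,0],[0.3,0,0,-0.01,0],[0.3,0,0,-0.008,0],[0.3,0,0,-0.005,0],[0.3,0,0,-0.003,0],[0.3,0,0,-0.002,0],[0.3,0,0,-0.001,0],[0.3,0,0,-0.001,0],[0.3,0,0,-0.001,0],[0.3,0,0,0,0]],
  ],
)

```text
clock: 11.18
ee_pos: [0.5673, 0.2128, 0.0596]
ee_rot: [2.22, 2.222, 0.001]
wrist_force: [0.2, 0.0, -1.6]
opening: 0.578
finger_force: 31.7
```

Call:
send_rows(
  plan=[
    [[0.3,0,0,-0.001,0],[0.3,0,0,-0.001,0],[0.3,0,0,-0.001,0],[0.3,0,0,0,0],[0.65,0,0,0,0],[0.75,0,0,0,0],[0.85,0,0,0,0],[0.85,0,0,0,0],[0.85,0,0,0,0],[0.85,0,0,0,0]],
  ],
)

```text
clock: 12.02
ee_pos: [0.5671, 0.2127, 0.0561]
ee_rot: [-2.221, -2.222, 0.0]
wrist_force: [-0.6, 1.1, 0.7]
opening: 0.852
finger_force: 0.0
```

Call:
send_rows(
  plan=[
    [[0.85,0,0,0.01,0],[0.85,0,0,0.02,0],[0.85,0,0,0.03,0],[0.85,0,0,0.04,0],[0.85,0,0,0.04,0],[1,0,-0.02,0.03,0],[1,0,-0.03,0.03,0],[1,0,-0.035,0,0],[1,0,-0.035,0,0],[1,0,-0.035,0,0]],
  ],
)

```text
clock: 12.85
ee_pos: [0.5668, 0.057, 0.2572]
ee_rot: [2.219, 2.222, 0.002]
wrist_force: [0.2, 0.7, -0.5]
opening: 1.002
finger_force: 0.0
```

```bash
python3 w.py w6
```

```text
12.85 [0.5668 0.057  0.2572] [2.219e+00 2.222e+00 2.000e-03]
 trivet [330 188  51  48] [ 0.6835 -0.0016  0.0294]
 obj [228   0  57  36] h 0.0709 rim [0.5675 0.2109 0.0228] hsv [ 19.  31. 109.]
 obj [331  56  66  54] h 0.0887 rim [0.6684 0.1416 0.0095] hsv [ 12. 126. 132.]
 obj [ 69 185 106  84] h 0.0903 rim [ 0.44   -0.0012  0.0318] hsv [ 16.  14. 134.]
 obj [341 200  47  46] h 0.0545 rim [ 0.6838 -0.0024  0.0188] hsv [19. 33. 91.]
 obj [222 252  67  92] h 0.098 rim [ 0.5664 -0.0771  0.0307] hsv [18. 32. 89.]
 obj [432 289  35  23] h 0.0462 rim [ 0.7892 -0.1148  0.0205] hsv [110. 178. 115.]
```

Call:
send_rows(
  plan=[
    [[1,0,-0.03,0,0],[1,0,-0.035,0,0],[1,0,-0.035,0,0],[1,0,-0.025,0,0],[1,0,-0.01,0,0],[1,0,0,0,0],[1,0,0,-0.03,0],[1,0,0,-0.03,0],[1,0,0,-0.02,0],[1,0,0,0,0]],
  ],
)

```text
clock: 13.73
ee_pos: [0.5655, -0.0745, 0.1722]
ee_rot: [-2.214, -2.219, 0.005]
wrist_force: [-0.0, 0.6, -0.6]
opening: 1.002
finger_force: 0.0
```

Call:
send_rows(
  plan=[
    [[1,0.001,-0.003,-0.01,0],[1,0,0,-0.02,0],[1,0,0,-0.025,0],[1,0,0,-0.02,0],[1,0,0,-0.015,0],[1,0,0,-0.007,0],[1,0,0,0,0],[1,0,0,0,0],[1,0,0,0,0],[1,0,0,0,0]],
  ],
)

```text
clock: 14.57
ee_pos: [0.5688, -0.0798, 0.0801]
ee_rot: [2.219, 2.221, 0.002]
wrist_force: [0.6, 0.5, -0.0]
opening: 1.004
finger_force: 0.0
```

Call:
send_rows(
  plan=[
    [[0.7,0,0,0,0],[0.5,0,0,0,0],[0.5,0,0,0,0],[0.5,0,0,0,0],[0.5,0,0,0,0],[0.5,0,0,0,0],[0.5,0,0,0,0],[0.5,0,0,0,0],[0.5,0,0,0,0],[0.5,0,0,0,0]],
  ],
  force=40,
)

```text
clock: 15.4
ee_pos: [0.5682, -0.0798, 0.0799]
ee_rot: [2.22, 2.222, 0.0]
wrist_force: [-3.1, 0.2, 7.7]
opening: 0.776
finger_force: 43.3
```

Call:
send_rows(
  plan=[
    [[0.5,0,0,0.01,0],[0.5,0,0,0.02,0],[0.5,0,0,0.03,0],[0.5,0,0,0.03,0],[0.5,0,0.005,0.03,0],[0.5,0,0.02,0.01,0],[0.5,0,0.03,0,0],[0.5,0,0.035,0,0],[0.5,0,0.035,0,0],[0.5,0,0.035,0,0]],
  ],
)

```text
clock: 16.23
ee_pos: [0.5677, 0.0818, 0.2093]
ee_rot: [-2.221, -2.221, 0.0]
wrist_force: [1.3, 0.6, -2.1]
opening: 0.775
finger_force: 45.7
```

Call:
send_rows(
  plan=[
    [[0.5,-0.01,0.03,0,0],[0.5,-0.02,0.03,0,0],[0.5,-0.025,0.025,0,0],[0.5,-0.025,0.025,0,0],[0.5,-0.02,0.025,0,0],[0.5,-0.015,0.025,0,0],[0.5,-0.01,0.02,0,0],[0.5,0,0.01,0,0],[0.5,0,0,0,0],[0.5,0,0,0,0]],
  ],
)

```text
clock: 17.07
ee_pos: [0.4435, 0.2701, 0.2089]
ee_rot: [2.22, 2.223, -0.0]
wrist_force: [1.1, -0.3, -2.9]
opening: 0.775
finger_force: 45.8
```

```bash
python3 w.py w7
```

```text
17.0667 [0.4435 0.2701 0.2089] [ 2.22   2.223 -0.   ]
 trivet [199 104 114  86] [0.4433 0.2787 0.0558]
 trivet [338 190  75  61] [0.5661 0.2149 0.0371]
 obj [356 209  74  71] h 0.0703 rim [0.5669 0.2121 0.0227] hsv [18. 32. 90.]
 obj [449 273  63  55] h 0.0834 rim [0.6613 0.1556 0.0026] hsv [104.  21. 218.]
```

View pics/w7.png

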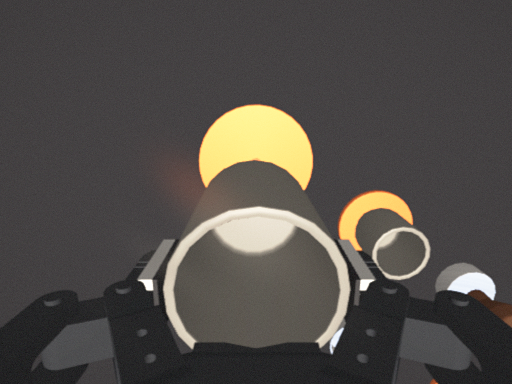

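The largest cup is held upright, with the rim centre at about (258,290), and its trivet is ahead at (256,160). Shifting a little in +y and lowering.

Call:
send_rows(
  plan=[
    [[0.5,0,0.003,-0.01,0],[0.5,0,0.003,-0.02,0],[0.5,0,0,-0.025,0],[0.5,0,0,-0.02,0],[0.5,0,0,-0.015,0],[0.5,0,0,-0.01,0],[0.5,0,0,-0.008,0],[0.5,0,0,-0.004,0],[0.5,0,0,0,0],[0.5,0,0,0,0]],
  ],
)

```text
clock: 17.95
ee_pos: [0.4435, 0.2761, 0.097]
ee_rot: [2.221, 2.222, 0.001]
wrist_force: [-0.5, 0.2, -1.8]
opening: 0.777
finger_force: 45.8
```

Call:
send_rows(
  plan=[
    [[0.5,0,0,-0.002,0],[0.5,0,0,-0.002,0],[0.5,0,0,-0.002,0],[0.5,0,0,-0.001,0],[0.5,0,0,-0.001,0],[0.5,0,0,-0.001,0],[0.5,0,0,0,0],[0.5,0,0,0,0],[0.5,0,0,0,0],[0.5,0,0,0,0]],
  ],
)

```text
clock: 18.78
ee_pos: [0.4432, 0.2764, 0.088]
ee_rot: [2.221, 2.222, 0.001]
wrist_force: [-1.8, -0.0, 0.7]
opening: 0.772
finger_force: 46.1
```

Call:
send_rows(
  plan=[
    [[0.5,0,0,-0.001,0],[0.5,0,0,-0.001,0],[0.5,0,0,0,0],[0.5,0,0,0,0],[0.85,0,0,0,0],[0.95,0,0,0,0],[1,0,0,0,0],[1,0,0,0,0],[1,0,0,0,0],[1,0,0,0,0]],
  ],
)

```text
clock: 19.62
ee_pos: [0.4432, 0.2763, 0.0856]
ee_rot: [-2.221, -2.222, 0.0]
wrist_force: [-0.4, -0.3, -0.6]
opening: 0.998
finger_force: 0.0
```

Call:
send_rows(
  plan=[
    [[1,0,0,0.01,0],[1,0,0,0.02,0],[1,0,0,0.03,0],[1,0,0,0.04,0],[1,0,0,0.04,0],[1,0,-0.02,0.03,0],[1,0.02,-0.03,0,0],[1,0.02,-0.03,0,0],[1,0.02,-0.03,0,0],[1,0.02,-0.03,0,0]],
  ],
)

```text
clock: 20.45
ee_pos: [0.5237, 0.1348, 0.2559]
ee_rot: [2.22, 2.222, 0.0]
wrist_force: [0.6, 0.4, 0.6]
opening: 0.999
finger_force: 0.0
```

```bash
python3 w.py w8
```

```text
20.45 [0.5237 0.1348 0.2559] [2.22  2.222 0.   ]
 trivet [123   0 110  82] [0.4438 0.2777 0.0559]
 obj [ 99   0 106  56] h 0.1066 rim [0.4423 0.2776 0.0307] hsv [19. 32. 78.]
 obj [275  60  58  59] h 0.0709 rim [0.5672 0.2112 0.0227] hsv [ 19.  32. 168.]
 obj [367 136  69  54] h 0.0884 rim [0.668  0.1421 0.0097] hsv [ 12. 126. 130.]
 obj [141 250  74  91] h 0.09 rim [ 4.393e-01 -3.000e-04  3.130e-02] hsv [ 17.  15. 133.]
```

Call:
send_rows(
  plan=[
    [[1,0.005,-0.035,0,0],[1,0.005,-0.037,0,0],[1,0.005,-0.037,0,0],[1,0.005,-0.037,0,0],[1,0.005,-0.037,0,0],[1,0.005,-0.037,0,0],[1,0.005,-0.037,0,0],[1,0.005,-0.037,0,0],[1,0.005,-0.037,0,0],[0.9,0,-0.025,0,0]],
  ],
)

```text
clock: 21.33
ee_pos: [0.5683, -0.2229, 0.2552]
ee_rot: [-2.223, -2.22, 0.001]
wrist_force: [-0.1, 0.5, -0.4]
opening: 0.906
finger_force: 0.0
```

Call:
send_rows(
  plan=[
    [[0.9,0,0,0,0],[0.9,0,0,-0.01,0],[0.9,0,0,-0.02,0],[0.9,0,0,-0.02,0],[0.9,0,0,-0.02,0],[0.9,0,0,-0.01,0],[0.9,0,0,0,0],[0.9,0,0,0,0],[0.9,0,0,0,0],[0.9,0,0,0,0]],
  ],
)

```text
clock: 22.17
ee_pos: [0.5686, -0.2197, 0.177]
ee_rot: [2.219, 2.221, 0.001]
wrist_force: [1.1, 0.6, 0.9]
opening: 0.899
finger_force: 0.0
```

```bash
python3 w.py w9
```

```text
22.1667 [ 0.5686 -0.2197  0.177 ] [2.219e+00 2.221e+00 1.000e-03]
 trivet [ 89 203 101  85] [ 0.4586 -0.2898  0.0474]
 obj [213 154  84  92] h 0.0804 rim [ 0.568  -0.223   0.0266] hsv [ 18.  33. 104.]
 obj [346 176 130 117] h 0.0981 rim [ 0.6798 -0.2456  0.0306] hsv [ 65. 140. 105.]
 obj [417 366  36  18] h 0.0645 rim [ 0.738  -0.4135  0.0259] hsv [ 21.  40. 178.]
```

Call:
send_rows(
  plan=[
    [[0.9,0,-0.003,-0.01,0],[0.9,0,0,-0.02,0],[0.9,0,0,-0.025,0],[0.9,0,0,-0.025,0],[0.9,0,0,-0.02,0],[0.9,0,0,-0.01,0],[0.9,0,0,-0.005,0],[0.9,0,0,0,0],[0.9,0,0,0,0],[0.9,0,0,0,0]],
  ],
)

```text
clock: 23.05
ee_pos: [0.5687, -0.2231, 0.062]
ee_rot: [2.219, 2.221, 0.001]
wrist_force: [0.5, -0.4, 0.4]
opening: 0.898
finger_force: 0.0
```

Call:
send_rows(
  plan=[
    [[0.6,0,0,0,0],[0.4,0,0,0,0],[0.4,0,0,0,0],[0.4,0,0,0,0],[0.4,0,0,0,0],[0.4,0,0,0,0],[0.4,0,0,0,0],[0.4,0,0,0,0],[0.4,0,0,0,0],[0.4,0,0,0,0]],
  ],
)

```text
clock: 23.88
ee_pos: [0.5684, -0.2229, 0.0619]
ee_rot: [2.219, 2.221, 0.0]
wrist_force: [-1.5, 0.1, 6.3]
opening: 0.661
finger_force: 42.4
```

Call:
send_rows(
  plan=[
    [[0.4,0,0,0.01,0],[0.4,0,0,0.02,0],[0.4,-0.01,-0.007,0.02,0],[0.4,-0.025,-0.015,0,0],[0.4,-0.025,-0.015,0,0],[0.4,-0.025,-0.015,0,0],[0.4,-0.018,-0.01,0,0],[0.4,-0.008,-0.005,0,0],[0.4,0,0,0,0],[0.4,0,0,0,0]],
  ],
)

```text
clock: 24.72
ee_pos: [0.4576, -0.2897, 0.1112]
ee_rot: [2.221, 2.221, 0.001]
wrist_force: [-0.9, 0.1, -1.5]
opening: 0.657
finger_force: 43.3
```

```bash
python3 w.py w10
```

```text
24.7167 [ 0.4576 -0.2897  0.1112] [2.221e+00 2.221e+00 1.000e-03]
 trivet [189 134 134  95] [ 0.4577 -0.2906  0.0468]
 obj [141 177 230 171] h 0.1295 rim [ 0.4579 -0.2893  0.0266] hsv [ 18.  32. 103.]
```

Well centred; lowering by 41 mm.

Call:
send_rows(
  plan=[
    [[0.4,0,0,-0.01,0],[0.4,0,0,-0.01,0],[0.4,0,0,-0.008,0],[0.4,0,0,-0.005,0],[0.4,0,0,-0.003,0],[0.4,0,0,-0.002,0],[0.4,0,0,-0.001,0],[0.4,0,0,-0.001,0],[0.4,0,0,-0.001,0],[0.4,0,0,0,0]],
  ],
)

```text
clock: 25.6
ee_pos: [0.4572, -0.2898, 0.07]
ee_rot: [2.22, 2.222, 0.0]
wrist_force: [0.3, 0.1, -2.1]
opening: 0.657
finger_force: 43.2
```

Call:
send_rows(
  plan=[
    [[0.4,0,0,-0.001,0],[0.4,0,0,-0.001,0],[0.4,0,0,0,0],[0.4,0,0,0,0],[0.75,0,0,0,0],[0.85,0,0,0,0],[0.95,0,0,0,0],[0.95,0,0,0,0],[0.95,0,0,0,0],[0.95,0,0,0,0]],
  ],
)

```text
clock: 26.43
ee_pos: [0.4571, -0.2897, 0.0677]
ee_rot: [-2.22, -2.222, -0.0]
wrist_force: [0.7, 0.1, -0.8]
opening: 0.949
finger_force: 0.0
```

Call:
send_rows(
  plan=[
    [[0.95,0,0,0.01,0],[0.95,0,0,0.02,0],[0.95,0,0,0.03,0],[0.95,0,0,0.04,0],[0.95,0,0,0.04,0],[0.95,0,0,0.04,0],[0.95,0,-0.03,0,0],[0.95,0,-0.03,0,0],[0.95,-0.02,-0.02,0,0],[0.95,0,0,0,0]],
  ],
)

```text
clock: 27.27
ee_pos: [0.435, -0.3728, 0.2482]
ee_rot: [2.224, 2.218, -0.002]
wrist_force: [-0.9, 0.8, -1.0]
opening: 0.952
finger_force: 0.0
```

```bash
python3 w.py w11; python3 - <<'E'
from h import *
for n in("scene","side"):
    p,d=read_camera(n);np.savez(n+"0.npz",p=p,d=d);cv2.imwrite(f"pics/{n}1.png",p)
E
sed -i 's/(5,200,150)/(8,140,130)/' m.py; python3 m.py | grep -E "scene|side|trivet|h 0.0[5-9]|h 0.10"
```

```text
27.2667 [ 0.435  -0.3728  0.2482] [ 2.224e+00  2.218e+00 -2.000e-03]
 obj [477   0  35  73] h 0.0636 rim [ 0.6805 -0.2462  0.0329] hsv [ 65. 137. 111.]
 obj [248  43  71  76] h 0.0889 rim [ 0.4569 -0.2909  0.0266] hsv [ 20.   28.  159.5]
 obj [401 271 111  40] h 0.0908 rim [0.6484 0.4702 0.9666] hsv [120.  22.  34.]
 obj [345 293  21  62] h 0.0765 rim [ 0.6792 -0.5289  0.1344] hsv [120.  22.  34.]
 obj [427 370  33  14] h 0.1009 rim [ 0.6195 -0.5721  0.0084] hsv [150.  15.  64.]
scene
 trivet [284 100] [0.4451 0.2788 0.0581]
 trivet [299 139] [0.5697 0.2121 0.0395]
 trivet [103 225] [ 0.4593 -0.2894  0.0485]
 trivet [267 219] [ 0.686  -0.002   0.0303]
 trivet [102 350] [ 0.6933 -0.4315  0.0319]
 obj [286  82] 981 h 0.1075 rim [1.6128 0.7822 1.2652] hsv [19. 28. 79.]
 obj [301 128] 511 h 0.0721 rim [0.5693 0.2123 0.0225] hsv [19. 28. 81.]
 obj [198 140] 1089 h 0.0912 rim [0.441  0.0006 0.0311] hsv [ 20.  11. 118.]
 obj [424 186] 2050 h 0.0718 rim [0.8689 0.2994 0.0967] hsv [ 14. 140.  98.]
 obj [309 168] 488 h 0.09 rim [0.6716 0.1421 0.0097] hsv [ 13.   44.5 110. ]
 obj [ 97 214] 974 h 0.0895 rim [ 0.4595 -0.2885  0.0264] hsv [19. 28. 79.]
 obj [268 210] 326 h 0.0561 rim [ 0.6866 -0.0014  0.0185] hsv [18.  29.  95.5]
 obj [174 274] 1178 h 0.0992 rim [ 0.6828 -0.2441  0.0306] hsv [ 65. 144.  91.]
 obj [ 35 343] 4163 h 0.1027 rim [ 0.6355 -0.5261  0.0379] hsv [60. 20. 44.]
side
 trivet [277 201] [ 0.6817 -0.0071  0.0301]
 trivet [214 325] [ 0.4562 -0.2933  0.0473]
 trivet [395 323] [ 0.8075 -0.382   0.0371]
 obj [307 118] 1245 h 0.0688 rim [0.869  0.2783 0.0763] hsv [ 14. 127. 113.]
 obj [261 154] 196 h 0.0871 rim [0.6708 0.1352 0.008 ] hsv [ 13.  117.5 105.5]
 obj [280 192] 263 h 0.0533 rim [ 0.6844 -0.0061  0.0187] hsv [21. 34. 86.]
 obj [316 265] 1285 h 0.0967 rim [ 0.6794 -0.249   0.0306] hsv [ 66. 171.  99.]
 obj [212 312] 1038 h 0.0871 rim [ 0.4568 -0.2936  0.0267] hsv [17. 45. 89.]
```

View pics/scene1.png

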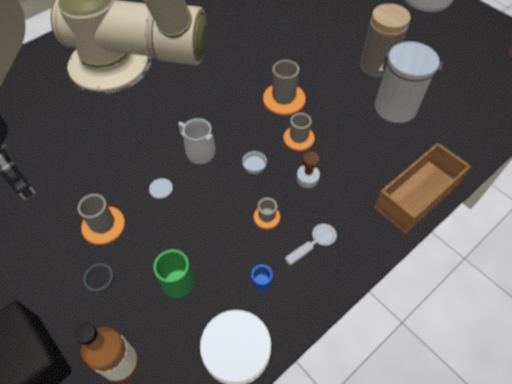

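All four cups stand centred on their trivets at (285,98), (299,138), (267,215) and (103,224). The pitcher, the tamper and both look-alikes haven't moved.

```bash
python3 -c "
from plant import *
print(finish_job())"
```

```text
the job is handed in; nothing more can be done
None
```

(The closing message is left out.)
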